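# Reset the tripped breakers in start-up order

## Robot

A 7-joint arm with a two-finger parallel gripper is mounted at the origin on the work surface. World frame = base frame: x ahead of the robot, y to its left, z up, the work surface at z = 0. Lengths are in m, angles in degrees, forces in N, time in s.
With the tool pointing down it reaches from about 0.425 to 0.8 m from the base axis. Payload 8.3 kg.
Tool frame: the origin (TCP) lies on the centre line of the jaws, within the pads' length; the fingertips stand 19 mm ahead of it and the grasp point (between the pads) is the TCP; z points along the fingers, y is the line along which they close (so a half turn about z gives the same grasp; the last joint's range is limited). The gripper opens to 85 mm and grips with 20 to 120 N. Pads are 22 mm wide; open, the fingers measure 114 mm over their backs; the gripper's body (76 mm by 85 mm) begins 54 mm behind the grasp point. The pads swing forward as they close: fully open they stand 13 mm farther back than shut.
Start: joints at [-68.807, 21.967, 0.94, 78.501, -0.361, 79.538, -2.664], TCP at [0.262, 0.567, 0.25] pointing down, gripper open.
Joint ranges: [-169.22, 169.22], [-14.56, 117.87], [-87.37, 89.26], [10.42, 133.3], [-82.24, 262.24], [0.94, 117.77], [-172.7, 172.7]. Speed limits (degrees/s): [136.94, 136.94, 172.46, 172.46, 180, 180, 180].

## Interface

Orientations are given as a 3x3 rotation matrix whose columns are the frame's x, y, z axes.
In Python, from cell import robot, viewer, job gives the robot as it stands. The module is installed in compiled form; this text tells all that it offers.
- The arm moves only by the tool servo_tool, never from a script. Its arguments are lists of equal length, an entry for each row: "delta_pos": the shift along the tool's x, y, z in units of 30 mm (1.0 is 30 mm), a list of three; "rot": the turn, a rotation vector about the tool's x, y, z in units of 6 degrees (1.0 is 6 degrees), a list of three; "fingers": the closure, from -1 (fully open) to 1 (shut). A call has 1 to 20 rows; each row shifts and turns the commanded pose from where the row before left it, along the tool's axes as they then stand; what a row does not reach is not made up. A row lasts 1/8 s, in which the tool goes at most 62.5 mm and 10.7 degrees, less where a joint would pass 70% of its speed; a pose out of reach is approached as far as the arm can. A call is refused whole if a number of a shift passes 1 or a number of a turn 1, either way. A call with a gripper value outside its range is refused whole. The fingers move at their own pace and stop on an object; "force" is the grip in N (left out, the last holds). Time passes only in rows, so rows that do not move let the fingers close. It gives the time, the measured TCP pose, the force, the opening and the grip force at its end, in the units of the state.
- robot.get_obs(): the state, without advancing time (a new reading comes with each control period).
- viewer.capture(name): name is "scene" or "top" or "wrist"; returns (picture, depth): 420x560x3 uint8, red, green, blue; 420x560 float32, m along the optical axis (not along the pixel's ray), 0 where there is no reading.
- viewer.calibration(name): a dict with "intrinsics" (3x3 intrinsics, pixels), "D" ([k1, k2, p1, p2, k3] as OpenCV has them; the pictures are not rectified), "extrinsics" (4x4, takes a point from camera to world coordinates). Camera axes: x right, y down, z forward; pixel columns grow to the right and rows downward; lengths in m; the calibration is good to about 2 mm. A picture is of the moment at which its call begins: read the wrist's pose just before it. calibration takes no time and is no camera call; for the wrist camera it gives the pose at the moment of the call.
- job.hand_in(): hands the job in; it is judged then, once.
The state is a dict: "time_s": time; "joint_positions": joint angles; "joint_velocities": joint speeds; "joint_torque": joint torques, N m; "ee_pos": TCP position; "tool_rot": TCP orientation; "force": force on the tool from outside, world axes, zero at the start; "moment": the same for the moment, N m; "finger_gap": opening from 0.0 (shut) to 1.0 (fully open); "gripper_force": force on a finger pad.
Only numpy, scipy, OpenCV 4.12 (cv2) and the standard library are available. Lean on these libraries where they do the work, as an engineer would, in place of code of your own. Each camera call takes 0.05 s, during which the arm holds its last target. There are 200 camera calls.

## Task

The breakers on the workbench have tripped and their buttons have popped out: with the fingertips, gently press the blue button fully in, then the yellow one, then the red one, so that each stays in. Leave the black button popped out, because its circuit is still being worked on, and do not pick up, shove or tip any of the boxes or disturb anything else on the bench.

Things in the scene. Friction and masses are not known exactly. Their poses are not given: they have to be found in the camera images.
- blue_box: Loose in-line breaker box with the blue button (to be pressed first): grey box 66 x 66 x 50 mm high, white lid, blue band round its upper side, a 12 mm long blank cable gland (22 mm thick, centre 22 mm up) on its +x and -x sides. Stands on the bench, about 0.4 kg. Origin: centre of its underside; z up.
- blue_button_top (a point): Centre of the top face of the blue button: a flat round cap 28 mm across in the middle of the box lid, on a white stem. Popped out its top is about 70 mm above the bench (20 mm above the lid); fully in, 60 mm (10 mm above the lid). Moves with the button. The cap itself is springy on its stem: it gives about 1 mm per 3 N, at most 4 mm, and springs back when let go.
- blue_button (a joint): How far the blue button is pressed straight down, in m: 0 fully popped out, 0.010 fully in (firm stop). Moves against about 3 N of friction, has no spring and stays where it is left. Starts popped out, at 0 to 0.0015.
- yellow_box: Loose in-line breaker box with the yellow button (to be pressed second): grey box 66 x 66 x 50 mm high, white lid, yellow band round its upper side, a 12 mm long blank cable gland (22 mm thick, centre 22 mm up) on its +x and -x sides. Stands on the bench, about 0.4 kg. Origin: centre of its underside; z up.
- yellow_button_top (a point): Centre of the top face of the yellow button: a flat round cap 28 mm across in the middle of the box lid, on a white stem. Popped out its top is about 70 mm above the bench (20 mm above the lid); fully in, 60 mm (10 mm above the lid). Moves with the button. The cap itself is springy on its stem: it gives about 1 mm per 3 N, at most 4 mm, and springs back when let go.
- yellow_button (a joint): How far the yellow button is pressed straight down, in m: 0 fully popped out, 0.010 fully in (firm stop). Moves against about 3 N of friction, has no spring and stays where it is left. Starts popped out, at 0 to 0.0015.
- red_box: Loose in-line breaker box with the red button (to be pressed third): grey box 66 x 66 x 50 mm high, white lid, red band round its upper side, a 12 mm long blank cable gland (22 mm thick, centre 22 mm up) on its +x and -x sides. Stands on the bench, about 0.4 kg. Origin: centre of its underside; z up.
- red_button_top (a point): Centre of the top face of the red button: a flat round cap 28 mm across in the middle of the box lid, on a white stem. Popped out its top is about 70 mm above the bench (20 mm above the lid); fully in, 60 mm (10 mm above the lid). Moves with the button. The cap itself is springy on its stem: it gives about 1 mm per 3 N, at most 4 mm, and springs back when let go.
- red_button (a joint): How far the red button is pressed straight down, in m: 0 fully popped out, 0.010 fully in (firm stop). Moves against about 3 N of friction, has no spring and stays where it is left. Starts popped out, at 0 to 0.0015.
- black_box: Loose in-line breaker box with the black button (to be left popped out): grey box 66 x 66 x 50 mm high, white lid, black band round its upper side, a 12 mm long blank cable gland (22 mm thick, centre 22 mm up) on its +x and -x sides. Stands on the bench, about 0.4 kg. Origin: centre of its underside; z up.
- black_button_top (a point): Centre of the top face of the black button: a flat round cap 28 mm across in the middle of the box lid, on a white stem. Popped out its top is about 70 mm above the bench (20 mm above the lid); fully in, 60 mm (10 mm above the lid). Moves with the button. The cap itself is springy on its stem: it gives about 1 mm per 3 N, at most 4 mm, and springs back when let go.
- black_button (a joint): How far the black button is pressed straight down, in m: 0 fully popped out, 0.010 fully in (firm stop). Moves against about 3 N of friction, has no spring and stays where it is left. Starts popped out, at 0 to 0.0015.
- ferrule_jar: Bystander. Loose plastic jar with orange cap among the breaker boxes, 38 mm across, 58 mm high. Origin: centre of its underside.
- screwdriver: Bystander. Loose red-handled screwdriver lying on the bench on the robot's side of the boxes, 200 mm long along its x, under 35 mm thick. Origin near the middle of its length.
- tape_roll: Bystander. Loose yellow roll of tape lying flat, 68 mm across, 19 mm high. Origin: centre of its underside.
- multimeter: Bystander. Loose orange multimeter lying on its back, 160 (x) x 82 x 44 mm high. Origin: centre of its underside.
- pliers: Bystander. Loose red-handled pliers lying flat, 165 mm long along x, about 64 mm wide, 16 mm high. Origin at the pivot, on the bench.
- carton_a: Bystander. Loose brown carton 90 x 80 x 55 mm high. Origin: centre of its underside.
- carton_b: Bystander. Loose blue carton 100 x 70 x 45 mm high. Origin: centre of its underside.

How it is judged (in metres and radians):
On the way, in this order (a step that is already met when the one before it is completed fails the run):
1. the blue button is in (value of joint blue_button above 0.007 m), for 0.1 s.
2. the yellow button is in (value of joint yellow_button above 0.007 m), for 0.1 s.
3. the red button is in (value of joint red_button above 0.007 m), for 0.1 s.
At the end, for the whole second after the job is handed in: Blue, yellow and red buttons each pressed in by more than 7 of their 10 mm, black by less than 4.5 mm; all four boxes upright (within 0.1 rad), at rest and within 25 mm of where they started; the other things within 20 mm of where they started (value of joint each of blue_button, yellow_button, red_button above 0.007 m and value of joint black_button below 0.0045 m and distance of each of blue_box, yellow_box, red_box, black_box from where it was at the start of the episode below 0.025 m and angle between each of blue_box, yellow_box, red_box, black_box's own z axis and vertical below 0.1 rad and linear speed of each of blue_box, yellow_box, red_box, black_box below 0.02 m/s and distance of each of ferrule_jar, screwdriver, tape_roll, multimeter, pliers, carton_a, carton_b from where it was at the start of the episode below 0.02 m); the robot touches nothing.
It fails at once if a button is pressed out of order: yellow before blue is in, or red before yellow is in ((value of joint yellow_button above 0.0045 m and value of joint blue_button below 0.007 m) or (value of joint red_button above 0.0045 m and value of joint yellow_button below 0.007 m)).
It fails at once if the black button is pressed (value of joint black_button above 0.0045 m).
It fails at once if a breaker box or its button is pushed harder than 20 N (contact force between any of the fingers, the arm and blue_box above 20 N or contact force between any of the fingers, the arm and yellow_box above 20 N or contact force between any of the fingers, the arm and red_box above 20 N or contact force between any of the fingers, the arm and black_box above 20 N).
It fails at once if a breaker box is lifted more than 10 mm, tipped more than 0.2 rad, or shoved or carried more than 25 mm ((height (world z) of any of blue_box, yellow_box, red_box, black_box above 0.01 m or angle between any of blue_box, yellow_box, red_box, black_box's own z axis and vertical above 0.2 rad) or distance of any of blue_box, yellow_box, red_box, black_box from where it was at the start of the episode above 0.025 m).
It fails at once if another thing on the bench is moved more than 20 mm (distance of any of ferrule_jar, screwdriver, tape_roll, multimeter, pliers, carton_a, carton_b from where it was at the start of the episode above 0.02 m).
It also fails if it takes over 48 s, if anything falls off the work surface, if the arm or the gripper's body presses on something with over 40 N, if the wrist force passes 120 N, or if a joint passes its speed limit or range.

## Working session

There is one attempt and no reset: what is moved stays moved. The work goes in short steps, Python scripts to look and compute and a tool call to move; the robot and the scene stay as the last step left them, time stands still between calls to the robot, and variables do not carry over. Pictures are saved under pics/ and viewed, at most 10 in all, crops included, and the job is handed in when it is done.

Besides the shell and the picture viewer there is one more tool, called after "Emit:" as name(argument=value, ...) on one line, values as JSON. servo_tool: Moves the arm, as the interface text tells. Its arguments: {"type":"object","properties":{"delta_pos":{"type":"array","items":{"type":"array","items":{"type":"number"}}},"rot":{"type":"array","items":{"type":"array","items":{"type":"number"}}},"fingers":{"type":"array","items":{"type":"number"}},"force":{"type":"number"}},"required":["delta_pos","rot","fingers"]}

```bash
mkdir -p pics; python3 - <<'E'
from cell import robot, viewer
import cv2, numpy as np
o=robot.get_obs(); print(o['time_s'],o['ee_pos'],np.round(o['tool_rot'],3),o['finger_gap'],o['force'])
for n in ['top','scene']:
    p,d=viewer.capture(n); cv2.imwrite(f'pics/{n}0.png',p[:,:,::-1]); np.save(f'{n}_d.npy',d); c=viewer.calibration(n); print(n,np.round(c['extrinsics'],3).tolist(),np.round(c['intrinsics'],1).tolist(),c['D'])
E
```

```text
0.0 [0.26190849 0.56694929 0.24922663] [[-0.908  0.419 -0.001]
 [ 0.419  0.908 -0.002]
 [-0.    -0.002 -1.   ]] 1.0025840315764813 [-0.05239383 -0.79107822  0.59933808]
top [[-0.022, -0.993, 0.118, 0.48], [-0.999, 0.025, 0.026, -0.014], [-0.029, -0.117, -0.993, 1.002], [0.0, 0.0, 0.0, 1.0]] [[427.1, 0.0, 278.0], [0.0, 427.1, 208.0], [0.0, 0.0, 1.0]] [-0.06026843  0.          0.          0.          0.        ]
scene [[-0.802, 0.458, -0.383, 0.943], [0.597, 0.596, -0.537, 0.541], [-0.018, -0.659, -0.751, 0.822], [0.0, 0.0, 0.0, 1.0]] [[472.4, 0.0, 282.7], [0.0, 472.4, 211.1], [0.0, 0.0, 1.0]] [-0.09196439  0.          0.          0.          0.        ]
```

View pics/top0.png

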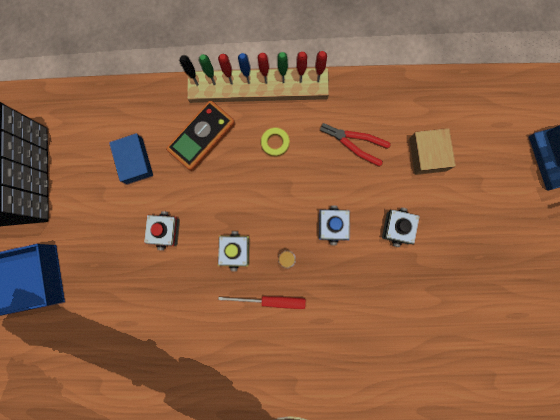

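View pics/scene0.png

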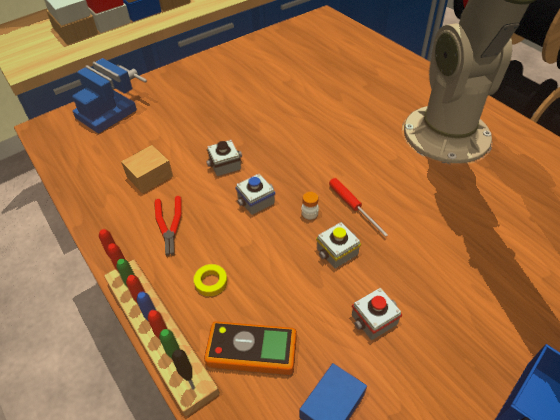

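Both views agree. In the top view blue is at about (335,224), yellow (232,251), red (158,230), black (403,227) and the jar (287,259). I'll locate the caps next.

```bash
cat > h.py <<'E'
import cv2, numpy as np
from cell import robot, viewer
def ray_plane(px,c,z):
    u=cv2.undistortPoints(np.array([[px]],float),np.array(c['intrinsics']),np.array(c['D'])).ravel()
    E=np.array(c['extrinsics']); d=E[:3,:3]@np.array([u[0],u[1],1]); o=E[:3,3]
    return o+d*(z-o[2])/d[2]
def mask(hsv,col):
    h,s,v=cv2.split(hsv)
    return {'blue':(abs(h.astype(int)-110)<14)&(s>130)&(v>50),'yellow':(abs(h.astype(int)-29)<7)&(s>150)&(v>90),
      'red':((h<8)|(h>172))&(s>150)&(v>70),'black':(v<70)}[col].astype(np.uint8)
def cap(p,col,px,r):
    hsv=cv2.cvtColor(np.ascontiguousarray(p),cv2.COLOR_RGB2HSV); m=mask(hsv,col)
    w=np.zeros_like(m); cv2.circle(w,px,r,1,-1)
    n,l,st,ce=cv2.connectedComponentsWithStats(m*w)
    i=1+np.argmax(st[1:,4]); return ce[i],st[i]
E
python3 - <<'E'
from h import *
W={'top':{'blue':(335,224),'yellow':(232,251),'red':(158,230),'black':(403,227)},'scene':{'blue':(255,183),'yellow':(340,233),'red':(378,303),'black':(223,147)}}
for n in W:
    p=cv2.imread(f'pics/{n}0.png')[:,:,::-1]; c=viewer.calibration(n)
    for k,px in W[n].items():
        ce,st=cap(p,k,px,12 if n=='top' else 11); print(n,k,ce.round(1),st,ray_plane(ce,c,.069).round(4))
print(ray_plane((287,259),viewer.calibration('top'),.058).round(3))
E
```

```text
top blue [335.2 223.4] [329 217  13  13 130] [ 0.5537 -0.1138  0.069 ]Traceback (most recent call last):
  File "<stdin>", line 6, in <module>
  File "h.py", line 15, in cap
    i=1+np.argmax(st[1:,4]); return ce[i],st[i]
        ~~~~~~~~~^^^^^^^^^^
    return _wrapfunc(a, 'argmax', axis=axis, out=out, **kwds)
    return bound(*args, **kwds)
ValueError: attempt to get argmax of an empty sequence
```

```bash
sed -i "s/'yellow':.*(v>90)/'yellow':(abs(h.astype(int)-29)<9)\&(s>120)\&(v>90)/" h.py
python3 - <<'E'
from h import *
W={'top':{'blue':(335,224),'yellow':(232,251),'red':(158,230),'black':(403,227)},'scene':{'blue':(255,183),'yellow':(340,233),'red':(378,303),'black':(223,147)}}
for n in W:
    p=cv2.imread(f'pics/{n}0.png')[:,:,::-1]; c=viewer.calibration(n)
    for k,px in W[n].items():
        try:
            ce,st=cap(p,k,px,12 if n=='top' else 11); print(n,k,ce.round(1),st,ray_plane(ce,c,.069).round(4))
        except ValueError: print(n,k,cv2.cvtColor(p[px[1]-2:px[1]+3:2,px[0]-2:px[0]+3:2].copy(),cv2.COLOR_RGB2HSV).tolist())
print(ray_plane((287,259),viewer.calibration('top'),.058).round(3))
E
```

```text
top blue [335.2 223.4] [329 217  13  13 130] [ 0.5537 -0.1138  0.069 ]
top yellow [231.1 250.3] [225 244  13  13 136] [0.5002 0.1151 0.069 ]
top red [156.5 229.1] [151 223  12  13 120] [0.5503 0.2811 0.069 ]
top black [402.7 226.1] [395 219  16  15 198] [ 0.544  -0.2609  0.069 ]
scene blue [254.2 180.7] [249 177  11   8  71] [ 0.5555 -0.1094  0.069 ]
scene yellow [339.  232.5] [333 227  14  12 124] [0.5026 0.1193 0.069 ]
scene red [378.3 302.6] [371 296  16  14 169] [0.5534 0.2861 0.069 ]
scene black [222.5 147.7] [216 142  14  13 105] [ 0.5524 -0.2498  0.069 ]
[ 0.479 -0.006  0.058]
```

Emit:
servo_tool(delta_pos=[[-0.9, -0.82, 0], [-0.9, -0.82, 0], [-0.9, -0.82, 0], [-0.9, -0.82, 0], [-0.9, -0.82, 0], [-0.9, -0.82, 0], [-0.9, -0.82, 0], [-0.9, -0.82, 0], [-0.9, -0.82, 0], [-0.9, -0.82, 0], [-0.9, -0.82, 0], [-0.9, -0.82, 0], [-0.9, -0.82, 0], [-0.9, -0.82, 0], [-0.9, -0.82, 0], [-0.9, -0.82, 0], [-0.9, -0.82, 0], [-0.9, -0.82, 0], [-0.9, -0.82, 0], [-0.9, -0.82, 0]], rot=[[0, 0, 0], [0, 0, 0], [0, 0, 0], [0, 0, 0], [0, 0, 0], [0, 0, 0], [0, 0, 0], [0, 0, 0], [0, 0, 0], [0, 0, 0], [0, 0, 0], [0, 0, 0], [0, 0, 0], [0, 0, 0], [0, 0, 0], [0, 0, 0], [0, 0, 0], [0, 0, 0], [0, 0, 0], [0, 0, 0]], fingers=[1, 1, 1, 1, 1, 1, 1, 1, 1, 1, 1, 1, 1, 1, 1, 1, 1, 1, 1, 1])

```text
time_s: 2.6
ee_pos: [0.5461, -0.1067, 0.2499]
tool_rot: [[-0.908, 0.419, -0.001], [0.419, 0.908, 0.0], [0.001, -0.0, -1.0]]
force: [0.4, 0.1, 1.1]
finger_gap: -0.003
gripper_force: 0.0
```

```bash
python3 - <<'E'
from h import *
o=robot.get_obs(); print(o['time_s'],o['ee_pos'],np.round(o['tool_rot'],3).tolist(),o['finger_gap'],o['force'],o['joint_positions'])
c=viewer.calibration('wrist'); p,d=viewer.capture('wrist'); cv2.imwrite('pics/w1.png',p[:,:,::-1]); np.save('w1d.npy',d)
E=np.array(c['extrinsics']); print(E.round(3).tolist())
for w in [(.5537,-.1138,.069),(.5555,-.1094,.069)]:
    q=np.linalg.inv(E)@[*w,1]; print(np.array(c['intrinsics'])@q[:3]/q[2])
E
```

```text
2.6 [ 0.54614929 -0.10665538  0.24993776] [[-0.908, 0.419, -0.001], [0.419, 0.908, 0.0], [0.001, -0.0, -1.0]] -0.0033437853292305323 [0.39146801 0.13091253 1.10959311] [-19.69561295  14.73435513  33.57320537  90.80948794  -8.29661326
  77.00350379  80.10998123]
[[0.419, 0.872, 0.252, 0.483], [0.908, -0.403, -0.115, -0.075], [0.001, 0.277, -0.961, 0.373], [0.0, 0.0, 0.0, 1.0]]
[268.70762322 204.09882184   1.        ]
[273.84437485 203.87957369   1.        ]
```

View pics/w1.png

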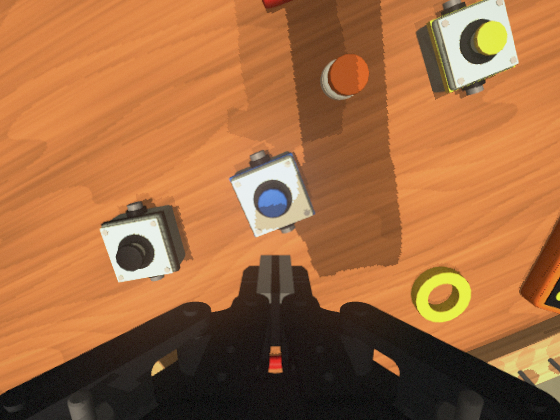

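The blue cap is near (273,201), just ahead of the closed fingertips at about (275,258). Yellow is at (491,38), the jar at (348,75) and black at (132,250).

```bash
python3 - <<'E'
from h import *
c=viewer.calibration('wrist'); p=cv2.imread('pics/w1.png')[:,:,::-1]; d=np.load('w1d.npy')
E=np.array(c['extrinsics']);K=np.array(c['intrinsics'])
for k,px in {'blue':(273,201),'yellow':(491,38)}.items():
    ce,st=cap(p,k,px,24); z=float(np.median(d[int(ce[1])-3:int(ce[1])+4,int(ce[0])-3:int(ce[0])+4]))
    x=np.linalg.inv(K)@[*ce,1]*z; print(k,ce,st,ray_plane(ce,c,.069).round(4),'depth pt',(E[:3,:3]@x+E[:3,3]).round(4))
o=robot.get_obs(); R=np.array(o['tool_rot'])
t=o['ee_pos']+R@[0,0,.019]; q=np.linalg.inv(E)@[*t,1]; print(t,(K@q[:3]/q[2]))
s=d[250:300:4,275]; print([(r,round(float(v),4),(E[:3,:3]@(np.linalg.inv(K)@[275,r,1]*v)+E[:3,3]).round(4).tolist()) for r,v in zip(range(250,300,4),s)])
E
```

```text
blue [271.55654762 198.1577381 ] [259 190  27  17 336] [ 0.5502 -0.1149  0.069 ] depth pt [ 0.5502 -0.115   0.0689]
yellow [489.94519016  37.7393736 ] [474  21  33  35 894] [0.5017 0.111  0.069 ] depth pt [0.504  0.1012 0.0706]
[ 0.54652911 -0.11207976  0.23098376] [269.78502188 273.04957558   1.        ]
[(250, 0.401, [0.6237, -0.1459, 0.0006]), (254, 0.4023, [0.6283, -0.1481, 0.0007]), (258, 0.1461, [0.5378, -0.1053, 0.2384]), (262, 0.142, [0.5377, -0.1053, 0.2426]), (266, 0.1389, [0.538, -0.1054, 0.246]), (270, 0.1359, [0.5382, -0.1055, 0.2491]), (274, 0.1318, [0.5379, -0.1054, 0.2533]), (278, 0.1282, [0.5378, -0.1053, 0.257]), (282, 0.126, [0.5381, -0.1054, 0.2594]), (286, 0.1223, [0.5378, -0.1053, 0.2632]), (290, 0.1189, [0.5375, -0.1051, 0.2666]), (294, 0.117, [0.5378, -0.1053, 0.2687]), (298, 0.1178, [0.5394, -0.106, 0.2683])]
```

```bash
cat >> h.py <<'E'
def look(guess,r=.02,zlo=.056,zhi=.078,name=None):
    """cap centre from depth: enclosing circle of points at cap height near the guess"""
    viewer.capture('top')
    o=robot.get_obs(); c=viewer.calibration('wrist'); p,d=viewer.capture('wrist')
    if name: cv2.imwrite(f'pics/{name}.png',p[:,:,::-1])
    E=np.array(c['extrinsics']); v,u=np.nonzero(d>0)
    n=cv2.undistortPoints(np.stack([u,v],1)[:,None].astype(float),np.array(c['intrinsics']),np.array(c['D']))[:,0]
    X=(np.c_[n,np.ones(len(n))]*d[v,u][:,None])@E[:3,:3].T+E[:3,3]
    s=(np.hypot(*(X[:,:2]-guess).T)<r)&(X[:,2]>zlo)&(X[:,2]<zhi); X=X[s]
    top=X[X[:,2]>np.percentile(X[:,2],80)-.002]
    (cx,cy),rad=cv2.minEnclosingCircle(top[:,:2].astype(np.float32))
    R=np.array(o['tool_rot']); dl=R.T@(np.array([cx,cy,o['ee_pos'][2]])-o['ee_pos'])
    print('t',o['time_s'],'tcp',o['ee_pos'].round(4),'F',o['force'].round(1),'cap',round(cx,4),round(cy,4),'mean',top.mean(0).round(4),'rad',round(rad,4),'n',len(top),'tool d(units)',(dl/.03).round(3))
E
python3 -c "
from h import *
look((.553,-.113)); look((.501,.116),r=.025)"
```

```text
t 2.7 tcp [ 0.5459 -0.1103  0.2499] F [-0.   0.2 -0.5] cap 0.5541 -0.1111 mean [ 0.554  -0.111   0.0689] rad 0.0138 n 633 tool d(units) [-0.259  0.095 -0.   ]
t 2.8 tcp [ 0.5457 -0.1062  0.2497] F [-0.7  0.6  0.8] cap 0.5007 0.1183 mean [0.5005 0.118  0.0694] rad 0.0144 n 795 tool d(units) [4.508 6.158 0.   ]
```

Emit:
servo_tool(delta_pos=[[-0.28, 0.0, 0], [0, 0, 0.8], [0, 0, 0.8], [0, 0, 0.8], [0, 0, 0.8], [0, 0, 0.8], [0, 0, 0.7], [0, 0, 0], [0, 0, 0]], rot=[[0, 0, 0], [0, 0, 0], [0, 0, 0], [0, 0, 0], [0, 0, 0], [0, 0, 0], [0, 0, 0], [0, 0, 0], [0, 0, 0]], fingers=[1, 1, 1, 1, 1, 1, 1, 1, 1])

```text
time_s: 3.98
ee_pos: [0.5542, -0.109, 0.1101]
tool_rot: [[-0.908, 0.419, 0.001], [0.419, 0.908, -0.0], [-0.001, 0.0, -1.0]]
force: [-0.7, 0.1, 0.3]
finger_gap: -0.0
gripper_force: 0.0
```

```bash
python3 - <<'E'
from h import *
for i in range(3):
    p,d=viewer.capture('wrist'); o=robot.get_obs(); print(o['time_s'],o['ee_pos'].round(4),o['force'].round(1))
cv2.imwrite('pics/w2.png',p[:,:,::-1])
p,d=viewer.capture('scene'); cv2.imwrite('pics/s2.png',cv2.resize(p[100:260,170:350,::-1],None,fx=3.3,fy=3.3))
E
```

```text
4.025 [ 0.5544 -0.1091  0.1104] [ 0.4 -0.1  0.1]
4.075 [ 0.5544 -0.1092  0.1105] [0.1 0.4 0.8]
4.125 [ 0.5543 -0.1092  0.1104] [ 0.4  0.6 -1.3]
```

View pics/w2.png

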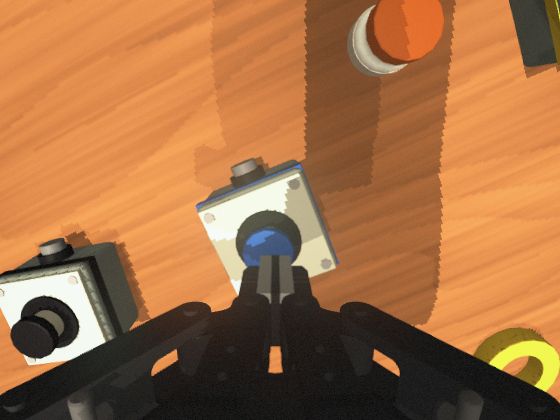

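View pics/s2.png

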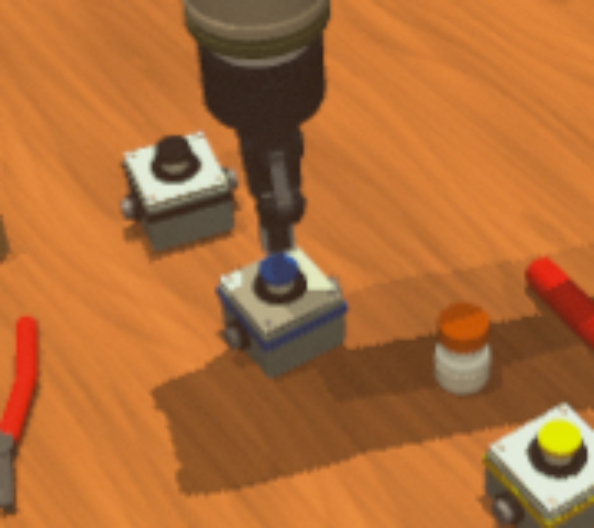

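The tips stand over the blue cap, whose centre is about (270,248). They are roughly 2 mm off sideways, so I'll correct that and descend.

Emit:
servo_tool(delta_pos=[[0, -0.06, 0.2], [0, 0, 0.2], [0, 0, 0.2], [0, 0, 0.05], [0, 0, 0]], rot=[[0, 0, 0], [0, 0, 0], [0, 0, 0], [0, 0, 0], [0, 0, 0]], fingers=[1, 1, 1, 1, 1])

```text
time_s: 4.8
ee_pos: [0.5528, -0.1109, 0.0896]
tool_rot: [[-0.908, 0.419, -0.0], [0.419, 0.908, -0.0], [0.0, -0.0, -1.0]]
force: [-0.7, -0.1, 0.2]
finger_gap: 0.001
gripper_force: 0.0
```

Emit:
servo_tool(delta_pos=[[0, 0, 0.1], [0, 0, 0]], rot=[[0, 0, 0], [0, 0, 0]], fingers=[1, 1])

```text
time_s: 5.05
ee_pos: [0.5532, -0.111, 0.087]
tool_rot: [[-0.908, 0.419, 0.001], [0.419, 0.908, -0.0], [-0.001, 0.0, -1.0]]
force: [0.1, -0.4, 2.2]
finger_gap: -0.0
gripper_force: 0.9
```

Emit:
servo_tool(delta_pos=[[0, 0, 0.1], [0, 0, 0]], rot=[[0, 0, 0], [0, 0, 0]], fingers=[1, 1])

```text
time_s: 5.3
ee_pos: [0.5531, -0.1109, 0.0839]
tool_rot: [[-0.908, 0.419, 0.001], [0.419, 0.908, -0.0], [-0.001, 0.0, -1.0]]
force: [1.6, -0.2, 2.3]
finger_gap: 0.001
gripper_force: 1.1
```

Emit:
servo_tool(delta_pos=[[0, 0, 0.1], [0, 0, 0]], rot=[[0, 0, 0], [0, 0, 0]], fingers=[1, 1])

```text
time_s: 5.55
ee_pos: [0.553, -0.1109, 0.0807]
tool_rot: [[-0.908, 0.419, 0.0], [0.419, 0.908, -0.0], [-0.0, -0.0, -1.0]]
force: [1.9, -0.4, 2.1]
finger_gap: -0.001
gripper_force: 1.1
```

Emit:
servo_tool(delta_pos=[[0, 0, 0.08], [0, 0, 0]], rot=[[0, 0, 0], [0, 0, 0]], fingers=[1, 1])

```text
time_s: 5.8
ee_pos: [0.553, -0.1109, 0.0783]
tool_rot: [[-0.908, 0.419, 0.0], [0.419, 0.908, -0.0], [-0.0, -0.0, -1.0]]
force: [1.7, -0.9, 3.3]
finger_gap: 0.002
gripper_force: 1.3
```

Emit:
servo_tool(delta_pos=[[0, 0, 0.04], [0, 0, 0]], rot=[[0, 0, 0], [0, 0, 0]], fingers=[1, 1])

```text
time_s: 6.05
ee_pos: [0.5529, -0.1109, 0.0774]
tool_rot: [[-0.908, 0.419, 0.0], [0.419, 0.908, 0.0], [-0.0, 0.0, -1.0]]
force: [0.7, -0.7, 5.0]
finger_gap: -0.006
gripper_force: 2.6
```

Emit:
servo_tool(delta_pos=[[0, 0, 0.03], [0, 0, 0]], rot=[[0, 0, 0], [0, 0, 0]], fingers=[1, 1])

```text
time_s: 6.3
ee_pos: [0.553, -0.1109, 0.0767]
tool_rot: [[-0.908, 0.419, 0.0], [0.419, 0.908, 0.0], [-0.0, 0.0, -1.0]]
force: [-0.9, -0.2, 6.9]
finger_gap: -0.001
gripper_force: 3.6
```

Emit:
servo_tool(delta_pos=[[0, 0, -0.3], [0, 0, -0.8], [0, 0, -0.8], [0, 0, -0.8], [0, 0, -0.8], [0, 0, -0.8], [0, 0, 0]], rot=[[0, 0, 0], [0, 0, 0], [0, 0, 0], [0, 0, 0], [0, 0, 0], [0, 0, 0], [0, 0, 0]], fingers=[1, 1, 1, 1, 1, 1, 1])

```text
time_s: 7.18
ee_pos: [0.5534, -0.1111, 0.2069]
tool_rot: [[-0.908, 0.419, 0.002], [0.419, 0.908, 0.0], [-0.002, 0.001, -1.0]]
force: [-0.1, 0.2, 0.6]
finger_gap: 0.001
gripper_force: 0.0
```

```bash
python3 -c "
from h import *
look((.554,-.111),zlo=.054); look((.501,.118))"
```

```text
t 7.225 tcp [ 0.5527 -0.1108  0.2055] F [-0.4  0.8 -0.8] cap 0.5542 -0.111 mean [ 0.554  -0.1109  0.0597] rad 0.0137 n 802 tool d(units) [-0.047  0.016  0.   ]
t 7.325 tcp [ 0.5521 -0.1106  0.2042] F [-0.1  0.9 -1. ] cap 0.5007 0.1187 mean [0.501  0.1177 0.0694] rad 0.0143 n 993 tool d(units) [4.761e+00 6.223e+00 5.000e-03]
```

Blue is in, with its top at 59.7 mm. Next is yellow.

Emit:
servo_tool(delta_pos=[[0.6, 0.775, 0], [0.6, 0.775, 0], [0.6, 0.775, 0], [0.6, 0.775, 0], [0.6, 0.775, 0], [0.6, 0.775, 0], [0.6, 0.775, 0], [0.57, 0.775, 0], [0, 0, 0], [0, 0, 0]], rot=[[0, 0, 0], [0, 0, 0], [0, 0, 0], [0, 0, 0], [0, 0, 0], [0, 0, 0], [0, 0, 0], [0, 0, 0], [0, 0, 0], [0, 0, 0]], fingers=[1, 1, 1, 1, 1, 1, 1, 1, 1, 1])

```text
time_s: 8.62
ee_pos: [0.5007, 0.1172, 0.2046]
tool_rot: [[-0.908, 0.42, -0.001], [0.42, 0.908, -0.001], [0.001, -0.001, -1.0]]
force: [0.3, -0.3, -0.4]
finger_gap: -0.001
gripper_force: 0.0
```

```bash
python3 -c "
from h import *
look((.501,.118)); look((.552,.285),r=.025)"
```

```text
t 8.675 tcp [0.5009 0.1168 0.2048] F [-0.1  0.1 -0.5] cap 0.5003 0.1185 mean [0.5001 0.1186 0.0692] rad 0.0139 n 876 tool d(units) [ 0.043  0.043 -0.   ]
t 8.775 tcp [0.5011 0.1167 0.2051] F [0.4 0.5 0.3] cap 0.5503 0.2856 mean [0.55   0.2858 0.0687] rad 0.0142 n 856 tool d(units) [ 8.820e-01  5.798e+00 -3.000e-03]
```

Emit:
servo_tool(delta_pos=[[0.04, 0.04, 0.6], [0, 0, 0.8], [0, 0, 0.8], [0, 0, 0.8], [0, 0, 0.5], [0, 0, 0.2], [0, 0, 0.1], [0, 0, 0], [0, 0, 0]], rot=[[0, 0, 0], [0, 0, 0], [0, 0, 0], [0, 0, 0], [0, 0, 0], [0, 0, 0], [0, 0, 0], [0, 0, 0], [0, 0, 0]], fingers=[1, 1, 1, 1, 1, 1, 1, 1, 1])

```text
time_s: 9.95
ee_pos: [0.5008, 0.1197, 0.0919]
tool_rot: [[-0.908, 0.419, 0.001], [0.419, 0.908, 0.0], [-0.001, 0.001, -1.0]]
force: [0.6, -0.3, -0.4]
finger_gap: 0.001
gripper_force: 0.0
```

Emit:
servo_tool(delta_pos=[[0, 0, 0.1], [0, 0, 0.1], [0, 0, 0.1], [0, 0, 0]], rot=[[0, 0, 0], [0, 0, 0], [0, 0, 0], [0, 0, 0]], fingers=[1, 1, 1, 1])

```text
time_s: 10.45
ee_pos: [0.5006, 0.1197, 0.0823]
tool_rot: [[-0.908, 0.419, 0.0], [0.419, 0.908, 0.0], [-0.0, 0.0, -1.0]]
force: [1.4, -0.3, 2.0]
finger_gap: 0.0
gripper_force: 1.0
```

Emit:
servo_tool(delta_pos=[[0, 0, 0.12], [0, 0, 0]], rot=[[0, 0, 0], [0, 0, 0]], fingers=[1, 1])

```text
time_s: 10.7
ee_pos: [0.5004, 0.1196, 0.0785]
tool_rot: [[-0.908, 0.419, 0.0], [0.419, 0.908, -0.0], [-0.0, -0.0, -1.0]]
force: [0.6, 0.4, 1.8]
finger_gap: -0.002
gripper_force: 1.0
```

Emit:
servo_tool(delta_pos=[[0, 0, 0.04], [0, 0, 0]], rot=[[0, 0, 0], [0, 0, 0]], fingers=[1, 1])

```text
time_s: 10.95
ee_pos: [0.5005, 0.1196, 0.0776]
tool_rot: [[-0.908, 0.419, 0.0], [0.419, 0.908, 0.0], [-0.0, 0.0, -1.0]]
force: [1.1, -0.0, 4.0]
finger_gap: 0.001
gripper_force: 2.2
```

Emit:
servo_tool(delta_pos=[[0, 0, 0.03], [0, 0, 0]], rot=[[0, 0, 0], [0, 0, 0]], fingers=[1, 1])

```text
time_s: 11.2
ee_pos: [0.5004, 0.1196, 0.0769]
tool_rot: [[-0.908, 0.419, 0.0], [0.419, 0.908, 0.0], [-0.0, 0.0, -1.0]]
force: [0.8, 0.5, 7.0]
finger_gap: -0.002
gripper_force: 3.3
```

Emit:
servo_tool(delta_pos=[[0, 0, -0.3], [0, 0, -0.8], [0, 0, -0.8], [0, 0, -0.8], [0, 0, -0.8], [0, 0, -0.8], [0, 0, 0]], rot=[[0, 0, 0], [0, 0, 0], [0, 0, 0], [0, 0, 0], [0, 0, 0], [0, 0, 0], [0, 0, 0]], fingers=[1, 1, 1, 1, 1, 1, 1])

```text
time_s: 12.08
ee_pos: [0.5009, 0.1195, 0.2072]
tool_rot: [[-0.908, 0.42, 0.002], [0.42, 0.908, 0.001], [-0.002, 0.002, -1.0]]
force: [0.5, 0.4, -0.2]
finger_gap: 0.002
gripper_force: 0.0
```

```bash
python3 -c "
from h import *
look((.5005,.119),zlo=.054); look((.550,.2857))"
```

```text
t 12.125 tcp [0.5003 0.1194 0.2059] F [-0.9  0.7 -0.3] cap 0.5001 0.1183 mean [0.5002 0.1187 0.0597] rad 0.014 n 818 tool d(units) [-0.009 -0.039 -0.   ]
t 12.225 tcp [0.4996 0.1194 0.2046] F [-0.   0.4  0.1] cap 0.5506 0.2859 mean [0.5501 0.2857 0.0687] rad 0.0139 n 846 tool d(units) [ 0.787  5.752 -0.007]
```

Yellow is in. Next is red, a shift of about x 0.78 and y 5.74 units.

Emit:
servo_tool(delta_pos=[[0.1, 0.72, 0], [0.1, 0.72, 0], [0.1, 0.72, 0], [0.1, 0.72, 0], [0.1, 0.72, 0], [0.1, 0.72, 0], [0.1, 0.72, 0], [0.1, 0.7, 0], [0, 0, 0], [0, 0, 0]], rot=[[0, 0, 0], [0, 0, 0], [0, 0, 0], [0, 0, 0], [0, 0, 0], [0, 0, 0], [0, 0, 0], [0, 0, 0], [0, 0, 0], [0, 0, 0]], fingers=[1, 1, 1, 1, 1, 1, 1, 1, 1, 1])

```text
time_s: 13.52
ee_pos: [0.5509, 0.2853, 0.2053]
tool_rot: [[-0.908, 0.42, -0.0], [0.42, 0.908, -0.001], [-0.0, -0.001, -1.0]]
force: [0.3, -0.7, -1.0]
finger_gap: -0.002
gripper_force: 0.0
```

```bash
python3 -c "
from h import *
look((.550,.2857)); look((.550,.2857))"
```

```text
t 13.575 tcp [0.551  0.2849 0.2055] F [-0.4 -0.1  0.1] cap 0.5507 0.2858 mean [0.5504 0.2859 0.0686] rad 0.0139 n 874 tool d(units) [ 0.02   0.023 -0.   ]
t 13.675 tcp [0.5509 0.285  0.2058] F [ 1.5 -0.2 -0.1] cap 0.5507 0.2858 mean [0.5506 0.286  0.0686] rad 0.0136 n 855 tool d(units) [ 0.021  0.021 -0.   ]
```

Emit:
servo_tool(delta_pos=[[0.02, 0.02, 0.6], [0, 0, 0.8], [0, 0, 0.8], [0, 0, 0.8], [0, 0, 0.5], [0, 0, 0.2], [0, 0, 0.1], [0, 0, 0], [0, 0, 0]], rot=[[0, 0, 0], [0, 0, 0], [0, 0, 0], [0, 0, 0], [0, 0, 0], [0, 0, 0], [0, 0, 0], [0, 0, 0], [0, 0, 0]], fingers=[1, 1, 1, 1, 1, 1, 1, 1, 1])

```text
time_s: 14.85
ee_pos: [0.5509, 0.287, 0.0923]
tool_rot: [[-0.908, 0.419, 0.001], [0.419, 0.908, 0.001], [-0.001, 0.001, -1.0]]
force: [0.1, 0.3, -0.1]
finger_gap: -0.005
gripper_force: 0.0
```

Emit:
servo_tool(delta_pos=[[0, 0, 0.1], [0, 0, 0.1], [0, 0, 0.1], [0, 0, 0]], rot=[[0, 0, 0], [0, 0, 0], [0, 0, 0], [0, 0, 0]], fingers=[1, 1, 1, 1])

```text
time_s: 15.35
ee_pos: [0.5507, 0.2869, 0.0825]
tool_rot: [[-0.908, 0.419, 0.0], [0.419, 0.908, 0.0], [-0.0, 0.0, -1.0]]
force: [1.2, -0.2, 1.4]
finger_gap: 0.003
gripper_force: 1.0
```

Emit:
servo_tool(delta_pos=[[0, 0, 0.12], [0, 0, 0]], rot=[[0, 0, 0], [0, 0, 0]], fingers=[1, 1])

```text
time_s: 15.6
ee_pos: [0.5506, 0.2869, 0.0788]
tool_rot: [[-0.908, 0.419, 0.0], [0.419, 0.908, 0.0], [-0.0, 0.0, -1.0]]
force: [0.6, 1.1, 2.6]
finger_gap: 0.002
gripper_force: 1.0
```

Emit:
servo_tool(delta_pos=[[0, 0, 0.05], [0, 0, 0]], rot=[[0, 0, 0], [0, 0, 0]], fingers=[1, 1])

```text
time_s: 15.85
ee_pos: [0.5506, 0.2868, 0.0777]
tool_rot: [[-0.908, 0.419, 0.0], [0.419, 0.908, 0.0], [-0.0, 0.0, -1.0]]
force: [0.1, 2.0, 3.7]
finger_gap: -0.001
gripper_force: 2.3
```

Emit:
servo_tool(delta_pos=[[0, 0, 0.02], [0, 0, 0]], rot=[[0, 0, 0], [0, 0, 0]], fingers=[1, 1])

```text
time_s: 16.1
ee_pos: [0.5506, 0.2868, 0.0772]
tool_rot: [[-0.908, 0.419, 0.0], [0.419, 0.908, 0.0], [-0.0, 0.0, -1.0]]
force: [0.1, -0.6, 5.9]
finger_gap: 0.003
gripper_force: 2.9
```

Emit:
servo_tool(delta_pos=[[0, 0, -0.3], [0, 0, -0.8], [0, 0, -0.8], [0, 0, -0.8], [0, 0, -0.8], [0, 0, -0.8], [0, 0, 0], [0, 0, 0]], rot=[[0, 0, 0], [0, 0, 0], [0, 0, 0], [0, 0, 0], [0, 0, 0], [0, 0, 0], [0, 0, 0], [0, 0, 0]], fingers=[1, 1, 1, 1, 1, 1, 1, 1])

```text
time_s: 17.1
ee_pos: [0.5499, 0.2865, 0.2049]
tool_rot: [[-0.908, 0.419, -0.001], [0.419, 0.908, -0.001], [0.001, -0.001, -1.0]]
force: [-0.1, -0.6, -0.9]
finger_gap: -0.001
gripper_force: 0.0
```

```bash
python3 -c "
from h import *
look((.5506,.286),zlo=.054); look((.5005,.119),zlo=.054)
p,d=viewer.capture('scene'); cv2.imwrite('pics/end.png',p[:,:,::-1])"
```

```text
t 17.15 tcp [0.5498 0.2865 0.2046] F [-0.  -0.1  0.2] cap 0.5507 0.2856 mean [0.5505 0.286  0.0597] rad 0.0138 n 812 tool d(units) [-0.039 -0.012 -0.   ]
t 17.25 tcp [0.5499 0.2865 0.2046] F [-0.9 -0.4 -0.2] cap 0.5004 0.1192 mean [0.5003 0.1197 0.0594] rad 0.0141 n 718 tool d(units) [-0.841 -5.752  0.01 ]
```

View pics/end.png

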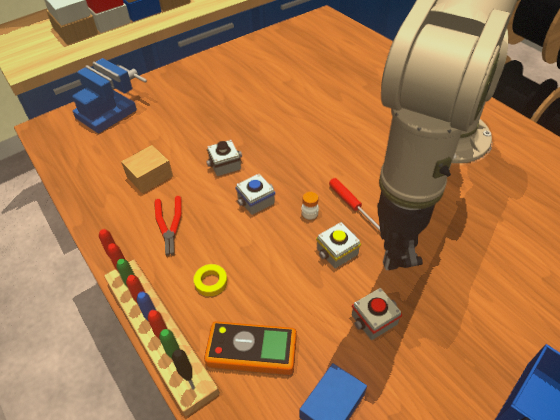

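The blue (255,185), yellow (339,236) and red (378,305) buttons are in. Black (223,147) is still out, nothing else has moved and the arm is clear.

```bash
python3 -c "
from cell import job
print(job.hand_in())"
```

```text
the job is handed in; nothing more can be done
None
```

I pressed the blue, yellow and red buttons fully in, in that order, left black popped out and disturbed nothing else that I could see; the job is handed in, but no verdict came back.

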